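# Set and lock the paper stop of a hole-punch board

### The arm

A 6-joint arm with a two-finger parallel gripper is mounted at the origin on a cart in front of the work surface, level with it; the furniture and walls round the work are solid. World frame = base frame: x ahead of the robot, y to its left, z up, the work surface at z = 0. Lengths are in m, angles in rad, forces in N, time in s.
With the tool pointing down it reaches from about 0.35 to 0.975 m from the base axis. Payload 4.9 kg.
Tool frame: the origin (TCP) lies on the mounting face of the last link; the fingertips stand 173 mm ahead of it and the grasp point (between the pads) lies 155 mm ahead of it; z points along the fingers, y is the line along which they close (so a half turn about z gives the same grasp; the last joint's range is limited). The gripper opens to 85 mm and grips with 20 to 120 N. Pads are 22 mm wide; open, the fingers measure 114 mm over their backs; the gripper's body (76 mm by 85 mm) begins 54 mm behind the grasp point. The pads swing forward as they close: fully open they stand 13 mm farther back than shut.
Start: joints at [1.196, 0.053, 1.613, -0, 1.476, -0.119], TCP at [0.158, 0.605, 0.405] pointing down, gripper open.
Joint ranges: [-3.01, 3.01], [-1.01, 2.22], [0.06, 2.58], [-1.02, 4.17], [0.09, 2.62], [-3.14, 3.14]. Speed limits (rad/s): [2.57, 2.57, 3.14, 3.14, 3.14, 3.14].

### API

Orientations are given as a rotation vector (axis times angle).
In Python, from station import monitor, eyes, finish_job gives the robot as it stands. The module is installed in compiled form; this text tells all that it offers.
- The arm moves only by the tool step_arm, never from a script. Its argument "commands" is a list of rows, each a list of 3 entries, a list of its own where there are three numbers: the opening in per cent of the stroke, from 0 (shut) to 100 (fully open), then the shift along the tool's x, y, z in mm, then the turn about the tool's z in degrees. In form: [[hand, [x, y, z], yaw], ...]. A call has 1 to 12 rows; each row is the pose to reach, as a shift and turn from the pose commanded when the call began, along the tool's axes at that moment; what a row does not reach only later rows make up. A row lasts 1/8 s, in which the tool goes at most 62.5 mm and 10.7 degrees, less where a joint would pass 70% of its speed; a pose out of reach is approached as far as the arm can. A call with a gripper value outside its range is refused whole. The fingers move at their own pace and stop on an object; "squeeze" is the grip in N (left out, the last holds). Time passes only in rows, so rows that repeat a pose let the fingers close. It gives the time, the measured TCP pose, the force, the opening and the grip force at its end, in the units of the state.
- monitor.get_obs(): the state, without advancing time (a new reading comes with each control period).
- eyes.get_image(name): name is "scene" or "top" or "wrist"; returns the picture (400x640x3 uint8, red, green, blue); there is no depth.
- eyes.camera_info(name): a dict with "camera_matrix" (3x3 intrinsics, pixels), "k1" (the pictures are not rectified: a ray, as slopes to the right and down, at radius r is drawn at 1 + k1 r^2 times it, then the intrinsics apply), "extrinsics" (4x4, takes a point from camera to world coordinates). Camera axes: x right, y down, z forward; pixel columns grow to the right and rows downward; lengths in m; the calibration is good to about 2 mm. A picture is of the moment at which its call begins: read the wrist's pose just before it. camera_info takes no time and is no camera call; for the wrist camera it gives the pose at the moment of the call.
- finish_job(): hands the job in; it is judged then, once.
The state is a dict: "t": time; "q": joint angles; "dq": joint speeds; "effort": joint torques, N m; "tool_pos": TCP position; "tool_rot": TCP orientation; "contact_force": force on the tool from outside, world axes, zero at the start; "wrist_torque": the same for the moment, N m; "opening": finger opening in m; "grip_force": force on a finger pad.
Only numpy, scipy, OpenCV 4.12 (cv2) and the standard library are available. Lean on these libraries where they do the work, as an engineer would, in place of code of your own. Each camera call takes 0.05 s, during which the arm holds its last target. There are 200 camera calls.

### The job

Push the black paper stop along its rail towards the hole punch until its spring pin clicks into the notch beside the green clip, then press the stop's blue locking lever down flat. Only push and press: do not pinch the stop between the fingers, and do not disturb the loose things on the desk.

Things in the scene. Friction and masses are not known exactly. Their poses are not given: they have to be found in the camera images.
- board: Fixed grey board, 130 x 360 x 8 mm (x, y, z), origin at the centre of its underside. Along its y axis at x = 0 runs a rail 40 mm wide, top 18 mm above the desk, from y = -172 to 55 mm. A hole punch, 64 mm high, is fixed at its +y end. The rail has two notches, at board y = -55 and -5 mm (joint stop 0.075 and 0.125), one beside the green clip, one beside the orange; which is which changes.
- stop (a joint): Position of the black stop on the rail, m: 0 far from the punch, growing along board +y to 0.160; starts at 0 to 0.035, short of both notches. It slides with 1 to 2 N. At a notch's edge it is drawn about 4 mm forward by itself into the middle; 9 to 13 N then push it out again, with a jump. It may go through the wrong notch, and be pushed back if it overruns. It cannot leave the rail.
- stop_mark (a point): Centre of the top of the black stop, 45 mm above the desk. The stop is 60 x 46 mm (board x, y) and reaches down round the rail. In the right notch this point has the same board y as the green clip. A white pointer on the stop's far side shows the same line.
- push_point (a point): Centre of the stop's ribbed rubber rear face, which looks to board -y, away from the punch: 50 mm wide (board x), from 21 to 45 mm above the desk. This point is 33 mm above the desk and 23 mm behind stop_mark. Push here towards board +y.
- pin (a joint): Drop of the stop's spring pin (small red knob on the stop's top), m: 0 while it rides on the rail top, about 0.0027 when seated in a notch.
- lock_lever (a joint): Angle of the blue locking lever on the stop, rad: near 0 raised (0 to 0.08 at the start), 0.60 pressed flat, its end stop. Hinged at its far (board +x) end; its free end points to board -x, towards the robot. About 2 N at the pad moves it; it stays where it is left.
- lever_pad (a point): Centre of the top of the lever's blue pad at its free end, 18 x 26 mm; about 80 mm above the desk when raised. Pressed flat it is 52 mm above the desk, at board x = -50 mm and the board y of stop_mark. Under it is free space; the stop plate beside it, 22 mm towards +y, is 42 mm high.
- green_clip: Green clip 14 x 12 x 16 mm, fixed on the board on the far side of the rail, at board x = 48 mm, beside the wanted notch; origin at the centre of its underside, axes as the board's. Its y position along the board is that of the notch.
- orange_clip: Orange clip, the same size, beside the other notch. (Room: to the right, about y = -0.4 and beyond, x = 0.3 to 0.7, stands a fixed green box of picture frames, up to about 0.4 m high; keep the arm clear of it.)
- coffee_mug: Loose white mug, 82 x 118 x 94 mm, origin at the centre of its underside; bystander.
- glue_stick: Loose upright glue stick, 27 mm across, 90 mm high, origin at its underside; bystander.
- tape_clear: Loose roll of tape, 94 x 92 x 48 mm, origin at its underside; bystander.
- eraser: Loose pink eraser, 19 x 48 x 11 mm, lying in front of the board, origin at its underside; bystander.
- sticky_pad: Loose yellow sticky-note pad, 76 x 76 x 13 mm, lying in front of the board, origin at its underside; bystander.

How it is judged:
On the way, in this order (a step that is already met when the one before it is completed fails the run):
1. the paper stop is seated in the notch beside the green clip while its lever is still raised (y of stop_mark in the frame of green_clip between -0.003 and 0.003 m and value of joint pin above 0.0015 m and value of joint lock_lever below 0.2 rad), for 0.3 s.
2. the locking lever is pressed flat with the stop in that notch (y of stop_mark in the frame of green_clip between -0.003 and 0.003 m and value of joint pin above 0.0015 m and value of joint lock_lever above 0.54 rad), for 0.2 s.
At the end, for the whole second after the job is handed in: The stop rests in the notch beside the green clip (its middle within 3 mm of the clip along the rail, its pin dropped by more than 1.5 mm) and the locking lever is down (more than 0.54 of 0.60 rad) (all of step 2 and velocity of joint stop between -0.005 and 0.005 m/s); the robot touches nothing.
It fails at once if the stop is pinched between the fingers (pressed on two opposite faces at once) ((contact force between the fingers and stop_c1 above 0.5 N and contact force between the fingers and stop_c2 above 0.5 N) or (contact force between the fingers and stop_c3 above 0.5 N and contact force between the fingers and stop_c4 above 0.5 N)).
It fails at once if the mug, glue stick, tape roll, eraser or sticky pad is moved by more than 20 mm (distance of any of coffee_mug, glue_stick, tape_clear, eraser, sticky_pad from where it was at the start of the episode above 0.02 m).
It also fails if it takes over 51 s, if anything falls off the work surface, if the arm or the gripper's body presses on something with over 40 N, if the wrist force passes 120 N, or if a joint passes its speed limit or range.

## Working session

There is one attempt and no reset: what is moved stays moved. The work goes in short steps, Python scripts to look and compute and a tool call to move; the robot and the scene stay as the last step left them, time stands still between calls to the robot, and variables do not carry over. Pictures are saved under pics/ and viewed, at most 10 in all, crops included, and the job is handed in when it is done.

Besides the shell and the picture viewer there is one more tool, called after "Call:" in YAML: its name, and indented under it one key for each argument. step_arm: Moves the arm, as the interface text tells. Its arguments: {"type":"object","properties":{"commands":{"type":"array"},"squeeze":{"type":"number"}},"required":["commands"]}

```bash
mkdir -p pics; cat > h.py <<'E'
import numpy as np, cv2
from station import monitor, eyes, finish_job
from scipy.spatial.transform import Rotation as R
def snap(n,f):
    im=eyes.get_image(n); cv2.imwrite('pics/'+f,im[:,:,::-1]); return im
def px2w(n,uv,z,info=None):
    c=info or eyes.camera_info(n); K=np.array(c['camera_matrix']); T=np.array(c['extrinsics'])
    d=np.linalg.inv(K)@np.array([uv[0],uv[1],1.]); s=d[:2].copy()
    for _ in range(20): s=d[:2]/(1+c['k1']*(s@s))
    v=T[:3,:3]@np.array([s[0],s[1],1]); o=T[:3,3]
    return o+v*(z-o[2])/v[2]
def w2px(n,p,info=None):
    c=info or eyes.camera_info(n); K=np.array(c['camera_matrix']); T=np.array(c['extrinsics'])
    q=T[:3,:3].T@(np.array(p)-T[:3,3]); s=q[:2]/q[2]; s=s*(1+c['k1']*(s@s))
    return (K@[s[0],s[1],1])[:2]
E
python3 - <<'E'
from h import *
a=snap('top','t0.png'); snap('scene','s0.png')
o=monitor.get_obs(); print(o['t'],o['tool_pos'],R.from_rotvec(o['tool_rot']).as_matrix().round(3),o['opening'])
print(eyes.camera_info('top'))
E
```

```text
0.1 [0.15804913 0.60444298 0.40359896] [[-0.967  0.253 -0.001]
 [ 0.253  0.967 -0.002]
 [ 0.    -0.002 -1.   ]] 0.08557011270346412
{'camera_matrix': array([[405.2181933 ,   0.        , 324.45176089],
       [  0.        , 405.2181933 , 197.46511784],
       [  0.        ,   0.        ,   1.        ]]), 'k1': -0.07545669901721802, 'extrinsics': array([[ 0.01374673, -0.9859904 ,  0.16623464,  0.38349056],
       [-0.99982338, -0.01568507, -0.01035298,  0.12309505],
       [ 0.01281534, -0.16606296, -0.98603188,  1.14126761],
       [ 0.        ,  0.        ,  0.        ,  1.        ]])}
```

View pics/t0.png

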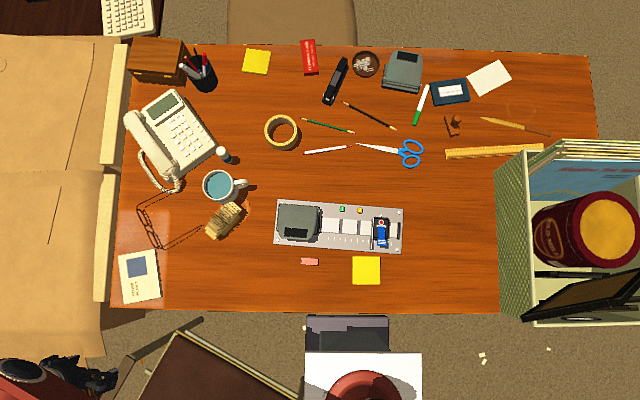

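View pics/s0.png

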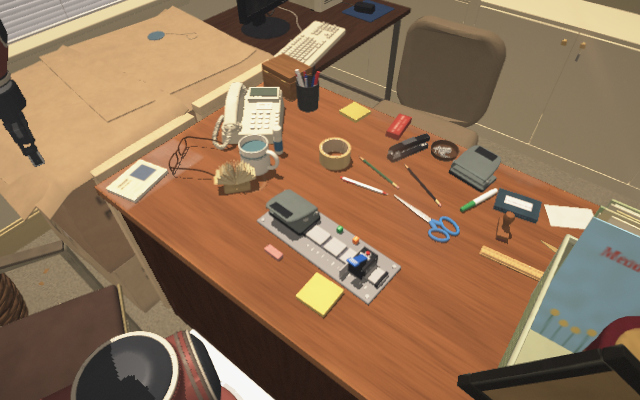

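```bash
python3 - <<'E'
from h import *
a=cv2.imread('pics/t0.png'); cv2.imwrite('pics/t0c.png',cv2.resize(a[190:295,265:415],None,fx=5.3,fy=5.3,interpolation=cv2.INTER_CUBIC))
for n,uv,z in [('green',(342,209),.02),('orange',(360.5,210),.02),('c1',(277,200),.008),('c2',(404,210),.008),('c3',(402,255),.008),('c4',(273,245),.008),('lever',(381,236),.07)]: print(n,px2w('top',uv,z).round(4))
E
```

```text
green [0.5406 0.0618 0.02  ]
orange [0.5386 0.01   0.02  ]
c1 [0.5651 0.2455 0.008 ]
c2 [ 0.5421 -0.115   0.008 ]
c3 [ 0.4153 -0.1073  0.008 ]
c4 [0.4381 0.2525 0.008 ]
lever [ 0.463  -0.0394  0.07  ]
```

View pics/t0c.png

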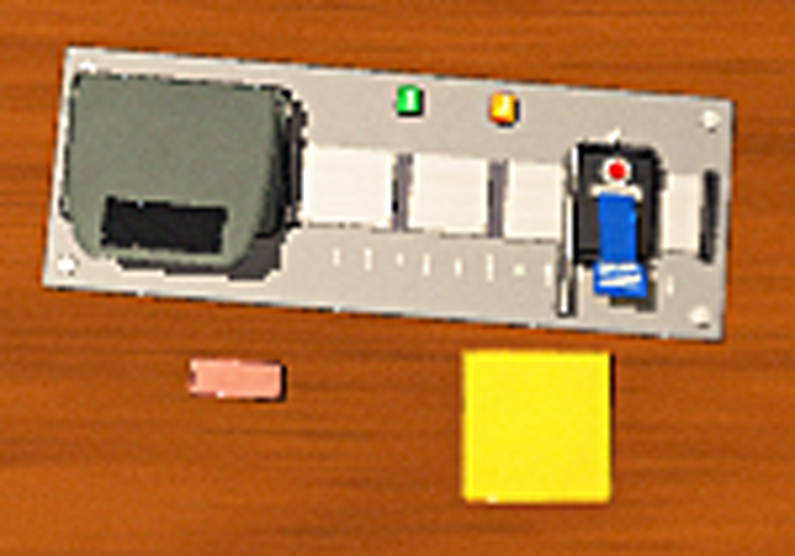

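```bash
cat >> h.py <<'E'
P=lambda x,y:(265+x/5.3,190+y/5.3)
c=[px2w('top',P(*q),.008)[:2] for q in [(68,47),(733,100),(722,340),(43,287)]] if 0 else None
E
python3 - <<'E'
from h import *
c=np.array([px2w('top',P(*q),.008)[:2] for q in [(68,47),(733,100),(722,340),(43,287)]])
m=np.array([[65,180],[65,-180],[-65,-180],[-65,180]])/1000.
H=(c-c.mean(0)).T@m; U,S,V=np.linalg.svd(H); Rb=U@V; o=c.mean(0); print('board',o,np.degrees(np.arctan2(Rb[1,0],Rb[0,0])), (c-o)@Rb*1000)
np.savez('b.npz',R=Rb,o=o)
for n,q,z in [('green',(409,100),.016),('orange',(503,106),.016),('knob',(617,171),.05),('pointer',(613,133),.03),('rearL',(660,150),.045),('rearR',(655,262),.045),('frontL',(578,143),.045),('pad',(620,278),.08),('endblk',(709,215),.02)]:
    print(n,((px2w('top',P(*q),z)[:2]-o)@Rb*1000).round(1))
st=monitor.get_obs(); Rt=R.from_rotvec(st['tool_rot']).as_matrix()
tgt=np.r_[o+Rb@[0,-.195],.35]; print('delta tool mm',Rt.T@(tgt-st['tool_pos'])*1000, st['tool_pos'],tgt)
by=Rb[:,0]; print('turn so tool y -> board x', np.degrees(np.arctan2(Rt[1,1],Rt[0,1])), np.degrees(np.arctan2(by[1],by[0])))
E
```

```text
board [0.49295672 0.06933327] -3.699432649639959 [[  64.08236913  178.39909042]
 [  63.99186495 -178.6270555 ]
 [ -63.90954423 -178.97115948]
 [ -64.16468985  179.19912456]]
green [49. -5.]
orange [ 49.8 -54.9]
knob [  16.  -112.4]
pointer [  38.1 -112.1]
rearL [  29.2 -134.7]
rearR [ -28.5 -135.2]
frontL [ 29.5 -92.2]
pad [ -40.4 -112.5]
endblk [   0.2 -166.5]
delta tool mm [-496.47787264 -624.30780372   54.61889226] [0.15804913 0.60444298 0.40359896] [ 0.48037485 -0.1252604   0.35      ]
turn so tool y -> board x 75.34382298294163 -3.699432649639959
```

Call:
step_arm:
  commands:
    - [0, [-488, -580, 54], 79]
    - [0, [-488, -580, 54], 79]
    - [0, [-488, -580, 54], 79]
    - [0, [-488, -580, 54], 79]
    - [0, [-488, -580, 54], 79]
    - [0, [-488, -580, 54], 79]
    - [0, [-488, -580, 54], 79]
    - [0, [-488, -580, 54], 79]
    - [0, [-488, -580, 54], 79]
    - [0, [-488, -580, 54], 79]
    - [0, [-488, -580, 54], 79]
    - [0, [-488, -580, 54], 79]
  squeeze: 40

```text
t: 1.6
tool_pos: [0.4795, -0.0731, 0.351]
tool_rot: [-2.292, -2.149, -0.0]
contact_force: [-0.3, 0.3, 0.5]
opening: -0.0002
grip_force: 0.0
```

```bash
cat >> h.py <<'E'
b=np.load('b.npz')
def rel(y,x=0.,z=None):
    s=monitor.get_obs(); Rt=R.from_rotvec(s['tool_rot']).as_matrix(); p=s['tool_pos']
    t=np.r_[b['o']+b['R']@[x/1e3,y/1e3],p[2] if z is None else .173+z/1e3]
    print('t',s['t'],'board xy',((p[:2]-b['o'])@b['R']*1e3).round(1),'tip z',round((p[2]-.173)*1e3,1),'shift',(Rt.T@(t-p)*1e3).round(1),
     'toolyaw need',round(float(np.degrees(np.arctan2(Rt[1,1],Rt[0,1])-np.arctan2(*b['R'][::-1,0]))),1),'F',s['contact_force'].round(1),'q',s['q'].round(2),s['opening'])
E
python3 -c "
from h import *
rel(-150,0,30)"
```

```text
t 1.6 board xy [  -4.2 -143. ] tip z 178.0 shift [ -7.    4.2 148. ] toolyaw need 0.0 F [-0.3  0.3  0.5] q [-0.31 -0.25  1.99  0.    1.41 -0.24] -0.00022094505864502442
```

Call:
step_arm:
  commands:
    - [0, [-7, 4, 40], 0]
    - [0, [-7, 4, 90], 0]
    - [0, [-7, 4, 90], 0]
    - [0, [-7, 4, 90], 0]

```text
t: 2.1
tool_pos: [0.4833, -0.0782, 0.2628]
tool_rot: [2.29, 2.149, 0.001]
contact_force: [-0.1, -0.2, 1.3]
opening: -0.0002
grip_force: 0.0
```

```bash
python3 -c "
from h import *
rel(-150,0,30); snap('wrist','w1.png'); snap('scene','s1.png')
a=cv2.imread('pics/s1.png')[190:320,240:420]; cv2.imwrite('pics/s1c.png',cv2.resize(a,None,fx=4,fy=4))"
```

```text
t 2.1 board xy [-1.000e-01 -1.479e+02] tip z 89.8 shift [-2.1  0.1 59.8] toolyaw need 0.1 F [-0.1 -0.2  1.3] q [-0.31 -0.14  2.05 -0.    1.23 -0.25] -0.000158135887581529
```

View pics/w1.png

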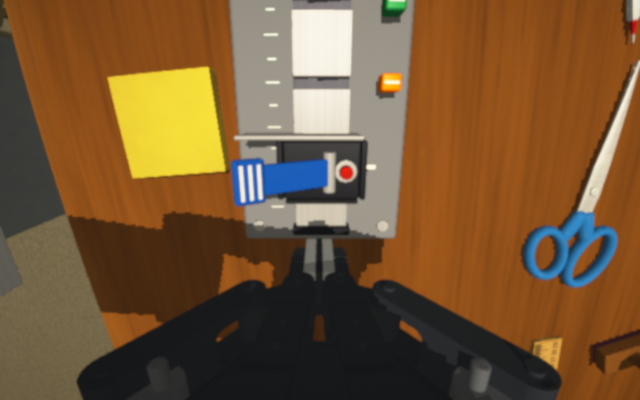

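Call:
step_arm:
  commands:
    - [0, [-3, 0, 20], 0]
    - [0, [-3, 0, 45], 0]
    - [0, [-3, 0, 60], 0]
    - [0, [-3, 0, 60], 0]
    - [0, [-3, 0, 60], 0]

```text
t: 2.82
tool_pos: [0.4833, -0.0814, 0.2027]
tool_rot: [2.29, 2.148, 0.002]
contact_force: [-0.4, 0.4, -0.7]
opening: -0.0003
grip_force: 0.0
```

```bash
python3 -c "
from h import *
rel(-66-23-11,0,30)"
```

```text
t 2.825 board xy [   0. -151.] tip z 29.7 shift [51.   0.  -0.3] toolyaw need 0.1 F [-0.4  0.4 -0.7] q [-0.32 -0.05  2.08 -0.    1.11 -0.26] -0.0002563174377611577
```

Call:
step_arm:
  commands:
    - [0, [5, 0, 0], 0]
    - [0, [10, 0, 0], 0]
    - [0, [16, 0, 0], 0]
    - [0, [22, 0, 0], 0]
    - [0, [28, 0, 0], 0]
    - [0, [34, 0, 0], 0]
    - [0, [40, 0, 0], 0]
    - [0, [46, 0, 0], 0]
    - [0, [50, 0, 0], 0]
    - [0, [50, 0, 0], 0]

```text
t: 4.08
tool_pos: [0.4855, -0.0309, 0.201]
tool_rot: [-2.29, -2.149, 0.0]
contact_force: [0.2, -0.2, -0.5]
opening: 0.0001
grip_force: 0.0
```

```bash
python3 -c "
from h import *
rel(-89,0,30); snap('wrist','w2.png')"
```

```text
t 4.075 board xy [  -1.  -100.5] tip z 28.0 shift [11.5  1.  -2. ] toolyaw need 0.1 F [ 0.2 -0.2 -0.5] q [-0.22 -0.05  2.09  0.    1.11 -0.15] 6.21042975991514e-05
```

View pics/w2.png

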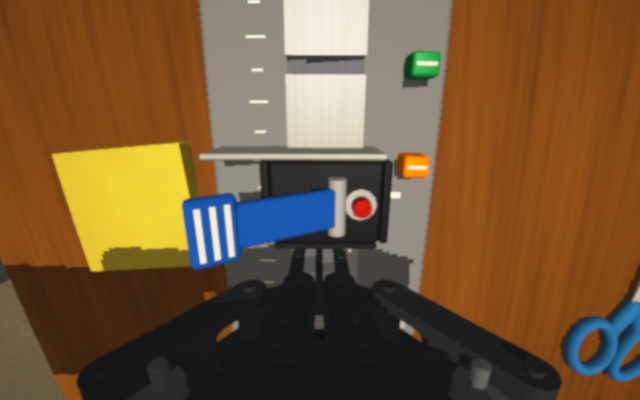

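```bash
cat >> h.py <<'E'
def wb(uv,z): return ((px2w('wrist',uv,z)[:2]-b['o'])@b['R']*1e3).round(1)
E
python3 -c "
from h import *
print(wb((395,195),.03),wb((362,208),.05),wb((414,158),.016),wb((427,56),.016))"
```

```text
[ 38.7 -64.3] [ 18.9 -64.6] [ 51.4 -47.3] [53.3  3.7]
```

Call:
step_arm:
  commands:
    - [0, [4, 0, 0], 0]
    - [0, [8, 0, 0], 0]
    - [0, [11, 0, 0], 0]
    - [0, [12, 0, 0], 0]
    - [0, [13, 0, 0], 0]
    - [0, [14, 0, 0], 0]

```text
t: 4.88
tool_pos: [0.4868, -0.0173, 0.2015]
tool_rot: [2.291, 2.149, 0.0]
contact_force: [-0.8, -0.2, -0.5]
opening: -0.0002
grip_force: 0.0
```

Call:
step_arm:
  commands:
    - [0, [1, 0, 0], 0]
    - [0, [2, 0, 0], 0]
    - [0, [2, 0, 0], 0]

```text
t: 5.25
tool_pos: [0.4869, -0.0158, 0.2015]
tool_rot: [2.29, 2.149, -0.002]
contact_force: [-0.8, -5.0, 0.7]
opening: 0.0001
grip_force: 2.6
```

```bash
python3 -c "
from h import *
rel(-89,0,30)"
```

```text
t 5.25 board xy [ -0.6 -85.4] tip z 28.5 shift [-3.6  0.6 -1.5] toolyaw need 0.1 F [-0.8 -5.   0.7] q [-0.19 -0.05  2.08 -0.    1.11 -0.12] 9.544345361070724e-05
```

Call:
step_arm:
  commands:
    - [0, [1, 0, 0], 0]
    - [0, [2, 0, 0], 0]
    - [0, [2, 0, 0], 0]

```text
t: 5.62
tool_pos: [0.487, -0.0145, 0.2016]
tool_rot: [2.289, 2.148, -0.004]
contact_force: [-1.0, -8.9, -0.3]
opening: 0.0002
grip_force: 4.7
```

Call:
step_arm:
  commands:
    - [0, [1, 0, 0], 0]
    - [0, [1, 0, 0], 0]

```text
t: 5.88
tool_pos: [0.4871, -0.0125, 0.2015]
tool_rot: [-2.292, -2.149, -0.001]
contact_force: [-0.0, -1.8, 0.3]
opening: -0.0002
grip_force: 0.9
```

Call:
step_arm:
  commands:
    - [0, [1, 0, 0], 0]
    - [0, [1, 0, 0], 0]

```text
t: 6.12
tool_pos: [0.4871, -0.0111, 0.2014]
tool_rot: [-2.291, -2.149, -0.001]
contact_force: [1.1, -1.6, 0.5]
opening: 0.0002
grip_force: 0.3
```

Call:
step_arm:
  commands:
    - [0, [1, 0, 0], 0]
    - [0, [1, 0, 0], 0]

```text
t: 6.38
tool_pos: [0.4871, -0.0102, 0.2014]
tool_rot: [-2.291, -2.149, -0.0]
contact_force: [-0.2, -0.5, 0.6]
opening: 0.0002
grip_force: 0.0
```

```bash
python3 -c "
from h import *
rel(-37,0,30)"
```

```text
t 6.375 board xy [ -0.7 -79.7] tip z 28.4 shift [42.7  0.7 -1.6] toolyaw need 0.0 F [-0.2 -0.5  0.6] q [-0.17 -0.05  2.08  0.    1.11 -0.11] 0.0002091527535640955
```

Call:
step_arm:
  commands:
    - [0, [3, 0, 0], 0]
    - [0, [6, 0, 0], 0]
    - [0, [9, 0, 0], 0]
    - [0, [12, 0, 0], 0]
    - [0, [15, 0, 0], 0]
    - [0, [18, 0, 0], 0]
    - [0, [21, 0, 0], 0]
    - [0, [24, 0, 0], 0]
    - [0, [27, 0, 0], 0]
    - [0, [29, 0, 0], 0]
    - [0, [31, 0, 0], 0]
    - [0, [32, 0, 0], 0]

```text
t: 7.88
tool_pos: [0.4892, 0.0217, 0.2014]
tool_rot: [-2.291, -2.149, 0.0]
contact_force: [-0.2, -1.2, -1.3]
opening: 0.0003
grip_force: 0.7
```

Call:
step_arm:
  commands:
    - [0, [1, 0, 0], 0]
    - [0, [2, 0, 0], 0]
    - [0, [3, 0, 0], 0]
    - [0, [4, 0, 0], 0]

```text
t: 8.38
tool_pos: [0.4894, 0.0256, 0.2014]
tool_rot: [-2.291, -2.149, 0.0]
contact_force: [-0.0, -1.6, -1.1]
opening: 0.0001
grip_force: 0.6
```

```bash
python3 -c "
from h import *
rel(-37,0,30);snap('wrist','w3.png')
for p in [(48,-5,16)]: print(w2px('wrist',np.r_[b['o']+b['R']@[.048,-.005],.016]),w2px('wrist',np.r_[b['o']+b['R']@[.038,-.005],.03]),w2px('wrist',np.r_[b['o']+b['R']@[.016,-.005],.05]))"
```

```text
t 8.375 board xy [ -0.7 -43.9] tip z 28.4 shift [ 6.9  0.7 -1.6] toolyaw need 0.0 F [-0.  -1.6 -1.1] q [-0.1  -0.05  2.08 -0.    1.11 -0.04] 0.0001480924949533458
[404.43080219 183.48369748] [392.86148723 189.92297792] [354.66366941 201.49033308]
```

View pics/w3.png

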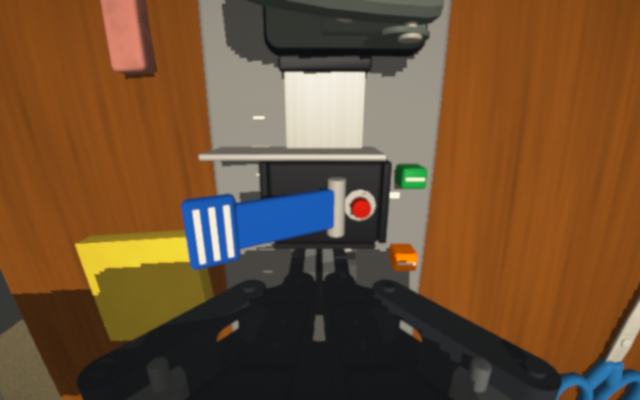

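Call:
step_arm:
  commands:
    - [0, [1, 0, 0], 0]
    - [0, [2, 0, 0], 0]
    - [0, [2, 0, 0], 0]

```text
t: 8.8
tool_pos: [0.4896, 0.0276, 0.2015]
tool_rot: [-2.291, -2.149, -0.0]
contact_force: [-0.1, -0.3, -1.8]
opening: -0.0002
grip_force: 0.2
```

Call:
step_arm:
  commands:
    - [0, [1, 0, 0], 0]
    - [0, [1, 0, 0], 0]

```text
t: 9.05
tool_pos: [0.4897, 0.0286, 0.2015]
tool_rot: [-2.291, -2.149, -0.001]
contact_force: [0.0, -0.1, 0.2]
opening: -0.0001
grip_force: 0.0
```

Call:
step_arm:
  commands:
    - [0, [1, 0, 0], 0]
    - [0, [1, 0, 0], 0]

```text
t: 9.3
tool_pos: [0.4898, 0.0296, 0.2015]
tool_rot: [2.291, 2.149, 0.001]
contact_force: [0.4, 0.9, -0.4]
opening: -0.0001
grip_force: 0.0
```

```bash
python3 -c "
from h import *
rel(-37,0,30);snap('wrist','w4.png')
a=cv2.imread('pics/w4.png')[120:290,180:440]; cv2.imwrite('pics/w4c.png',cv2.resize(a,None,fx=3,fy=3))"
```

```text
t 9.3 board xy [ -0.6 -39.8] tip z 28.5 shift [ 2.8  0.6 -1.5] toolyaw need 0.0 F [ 0.4  0.9 -0.4] q [-0.09 -0.04  2.08  0.    1.11 -0.03] -6.536041535254564e-05
```

View pics/w4c.png

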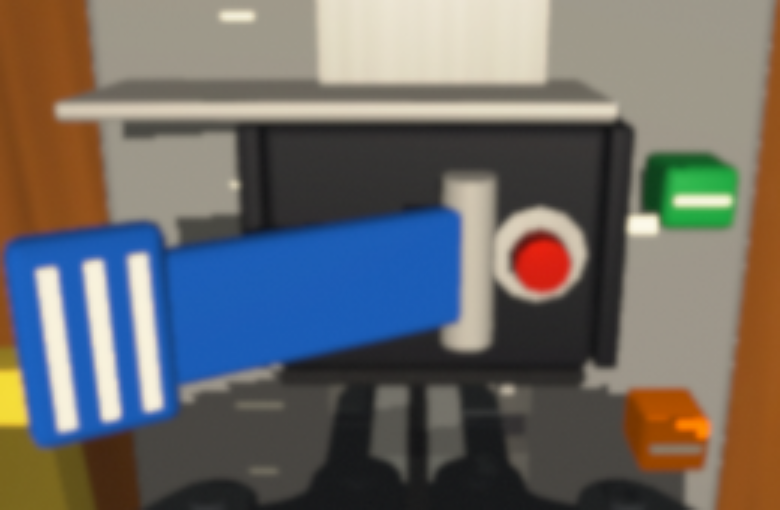

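```bash
python3 -c "
from h import *
print(wb((180+702/3,120+200/3),.016),wb((180+643/3,120+225/3),.03),wb((180+643/3,120+225/3),.02),wb((180+541/3,120+262/3),.05))"
```

```text
[53.7 -2.9] [39.1 -3.8] [41.9 -6.7] [18.8 -3.8]
```

Call:
step_arm:
  commands:
    - [0, [1, 0, 0], 0]
    - [0, [1, 0, 0], 0]

```text
t: 9.6
tool_pos: [0.4898, 0.0306, 0.2014]
tool_rot: [-2.291, -2.149, -0.0]
contact_force: [-0.2, 0.1, 0.6]
opening: -0.0
grip_force: 0.0
```

Call:
step_arm:
  commands:
    - [0, [1, 0, 0], 0]
    - [0, [1, 0, 0], 0]

```text
t: 9.85
tool_pos: [0.4898, 0.0316, 0.2014]
tool_rot: [-2.291, -2.149, -0.0]
contact_force: [0.7, -0.2, 0.6]
opening: 0.0001
grip_force: 0.0
```

```bash
python3 -c "
from h import *
rel(-37,0,30);a=snap('wrist','w5.png')
def cen(f):
    h=cv2.cvtColor(cv2.imread('pics/'+f),cv2.COLOR_BGR2HSV).astype(int); m=((h[...,0]<6)|(h[...,0]>174))&(h[...,1]>180)&(h[...,2]>100); m[:150]=0;m[260:]=0;m[:,:320]=0;m[:,420:]=0
    v,u=np.nonzero(m); return u.mean().round(2),v.mean().round(2),len(u)
for f in ['w2.png','w3.png','w4.png','w5.png']: print(cen(f))
print(wb(cen('w5.png')[:2],.05))
"
```

```text
t 9.85 board xy [ -0.7 -37.9] tip z 28.4 shift [ 0.9  0.7 -1.6] toolyaw need 0.0 F [ 0.7 -0.2  0.6] q [-0.09 -0.04  2.07  0.    1.11 -0.02] 7.591652468117207e-05
(np.float64(361.52), np.float64(207.3), 269)
(np.float64(360.36), np.float64(207.65), 271)
(np.float64(360.11), np.float64(207.02), 258)
(np.float64(360.04), np.float64(205.84), 242)
[18.5 -1.1]
```

Call:
step_arm:
  commands:
    - [0, [1, 0, 0], 0]
    - [0, [1.5, 0, 0], 0]
    - [0, [1.5, 0, 0], 0]

```text
t: 10.28
tool_pos: [0.4899, 0.033, 0.2014]
tool_rot: [2.291, 2.149, -0.0]
contact_force: [0.2, -1.0, -0.3]
opening: -0.0002
grip_force: 0.3
```

```bash
python3 -c "
from h import *
rel(-37,0,30);a=snap('wrist','w6.png')
def cen(f):
    h=cv2.cvtColor(cv2.imread('pics/'+f),cv2.COLOR_BGR2HSV).astype(int); m=((h[...,0]<6)|(h[...,0]>174))&(h[...,1]>180)&(h[...,2]>100); m[:150]=0;m[260:]=0;m[:,:320]=0;m[:,420:]=0
    v,u=np.nonzero(m); return u.mean().round(2),v.mean().round(2),len(u)
print(cen('w6.png'))
"
```

```text
t 10.275 board xy [ -0.7 -36.5] tip z 28.4 shift [-0.5  0.7 -1.6] toolyaw need 0.0 F [ 0.2 -1.  -0.3] q [-0.08 -0.04  2.07 -0.    1.11 -0.02] -0.00018563715367795328
(np.float64(359.92), np.float64(206.52), 237)
```

Call:
step_arm:
  commands:
    - [0, [-6, 0, 0], 0]
    - [0, [-12, 0, 0], 0]
    - [0, [-12, 0, -40], 0]
    - [0, [-12, 0, -90], 0]
    - [0, [-12, 0, -100], 0]
    - [0, [-12, 0, -100], 0]

```text
t: 11.08
tool_pos: [0.4893, 0.0208, 0.3019]
tool_rot: [2.291, 2.148, 0.002]
contact_force: [-0.7, -0.1, -0.1]
opening: -0.0001
grip_force: 0.0
```

```bash
python3 -c "
from h import *
rel(-5,-46,100);a=snap('wrist','w7.png')
for p in [(48,-5,16),(38,-5,30)]: print(w2px('wrist',np.r_[b['o']+b['R']@[p[0]/1e3,p[1]/1e3],p[2]/1e3]))"
```

```text
t 11.075 board xy [ -0.6 -48.7] tip z 128.9 shift [ 43.7 -45.5  28.9] toolyaw need 0.0 F [-0.7 -0.1 -0.1] q [-0.11 -0.19  2.02  0.    1.31 -0.05] -8.845144808518308e-05
[373.68114667 151.66606397]
[364.85001938 153.79474567]
```

View pics/w7.png

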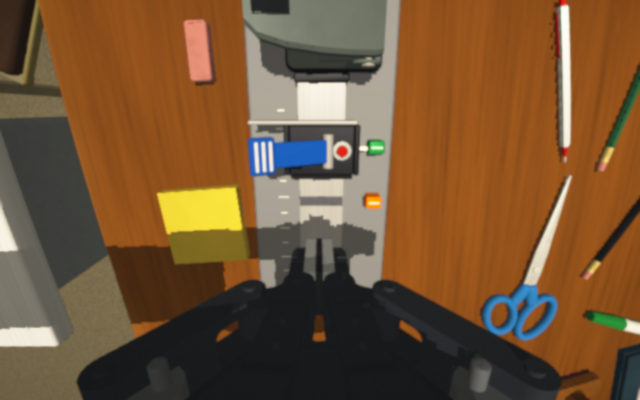

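Call:
step_arm:
  commands:
    - [0, [20, -20, 0], 0]
    - [0, [44, -46, 0], 0]
    - [0, [44, -46, 25], 0]
    - [0, [44, -46, 35], 0]
    - [0, [44, -46, 35], 0]

```text
t: 11.75
tool_pos: [0.4454, 0.0677, 0.2643]
tool_rot: [-2.289, -2.147, 0.005]
contact_force: [0.2, -0.8, 0.1]
opening: -0.0002
grip_force: 0.0
```

```bash
python3 -c "
from h import *
print(((px2w('wrist',(0,0),.08)[:2])));rel(-5,-46,51)"
```

```text
[0.294306   0.21151783]
t 11.75 board xy [-47.4  -4.7] tip z 91.3 shift [-0.3  1.5 40.3] toolyaw need 0.0 F [ 0.2 -0.8  0.1] q [-0.01 -0.25  2.14 -0.    1.26  0.05] -0.00022069863603003113
```

Call:
step_arm:
  commands:
    - [0, [0, 0, 4], 0]
    - [0, [0, 0, 8], 0]
    - [0, [0, 0, 12], 0]
    - [0, [0, 0, 15], 0]
    - [0, [0, 0, 18], 0]
    - [0, [0, 0, 21], 0]
    - [0, [0, 0, 24], 0]
    - [0, [0, 0, 27], 0]
    - [0, [0, 0, 30], 0]
    - [0, [0, 0, 33], 0]
    - [0, [0, 0, 36], 0]

```text
t: 13.12
tool_pos: [0.446, 0.0679, 0.2301]
tool_rot: [-2.291, -2.149, 0.0]
contact_force: [-0.4, 0.2, 2.4]
opening: -0.0001
grip_force: 0.8
```

```bash
python3 -c "
from h import *
rel(-5,-46,51)"
```

```text
t 13.125 board xy [-46.7  -4.5] tip z 57.1 shift [-0.5  0.7  6.1] toolyaw need 0.0 F [-0.4  0.2  2.4] q [-0.01 -0.2   2.16 -0.    1.18  0.05] -5.0079718343824893e-05
```

Moving with about 2.4 N; press on to the end stop.

Call:
step_arm:
  commands:
    - [0, [0, 0, 2], 0]
    - [0, [0, 0, 4], 0]
    - [0, [0, 0, 5], 0]
    - [0, [0, 0, 5], 0]

```text
t: 13.62
tool_pos: [0.4461, 0.0679, 0.2257]
tool_rot: [-2.291, -2.149, 0.001]
contact_force: [-2.7, 0.5, 4.5]
opening: 0.0
grip_force: 2.2
```

Call:
step_arm:
  commands:
    - [0, [0, 0, 1], 0]
    - [0, [0, 0, 2], 0]
    - [0, [0, 0, 2], 0]

```text
t: 14.0
tool_pos: [0.4463, 0.0679, 0.2251]
tool_rot: [-2.29, -2.149, 0.002]
contact_force: [-8.1, 0.3, 14.0]
opening: 0.0001
grip_force: 7.2
```

```bash
python3 -c "
from h import *
rel(-5,-46,51)"
```

```text
t 14.0 board xy [-46.4  -4.4] tip z 52.1 shift [-0.6  0.4  1.1] toolyaw need 0.1 F [-8.1  0.3 14. ] q [-0.01 -0.19  2.16 -0.    1.17  0.05] 0.0001439782254979993
```

Call:
step_arm:
  commands:
    - [0, [0, 0, -5], 0]
    - [0, [0, 0, -30], 0]
    - [0, [0, 0, -80], 0]
    - [0, [-30, 0, -110], 0]
    - [0, [-30, 0, -110], 0]
    - [0, [-30, 0, -110], 0]
    - [0, [-30, 0, -110], 0]

```text
t: 14.88
tool_pos: [0.4436, 0.0384, 0.3315]
tool_rot: [-2.289, -2.148, 0.003]
contact_force: [-0.2, 0.9, 0.3]
opening: 0.0001
grip_force: 0.0
```

```bash
python3 -c "
from h import *
rel(-5,-46,51);snap('wrist','w8.png');snap('scene','s8.png')
a=cv2.imread('pics/w8.png')[60:260,180:450]; c=cv2.imread('pics/s8.png')[180:310,250:425]
cv2.imwrite('pics/f.png',np.hstack([cv2.resize(a,(400,300)),cv2.resize(c,(400,300))]))"
```

```text
t 14.875 board xy [-47.2 -34.1] tip z 158.5 shift [ 29.    1.6 107.5] toolyaw need 0.1 F [-0.2  0.9  0.3] q [-0.08 -0.34  2.09  0.    1.4  -0.02] 8.824814597199577e-05
```

View pics/f.png

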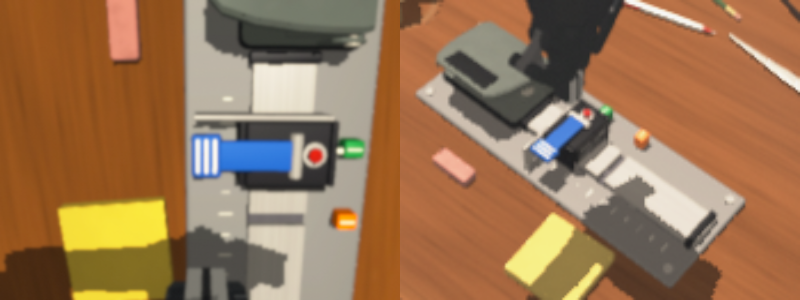

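The pictures show the lever flat, and the stop's pointer in line with the green clip. The eraser and sticky pad look unmoved.

```bash
python3 -c "
from station import finish_job
print(finish_job())"
```

```text
the job is handed in; nothing more can be done
None
```

I handed the job in at about 15 s: the stop appears seated in the notch beside the green clip, its blue lever is pressed flat, and the arm is clear; no verdict was returned.

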